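# Lock the ring-dividing head and hold its index plunger out

### The arm

A 6-joint arm with a two-finger parallel gripper is mounted at the origin on the work surface. World frame = base frame: x ahead of the robot, y to its left, z up, the work surface at z = 0. Lengths are in m, angles in rad, forces in N, time in s.
With the tool pointing down it reaches from about 0.275 to 0.875 m from the base axis. Payload 12.5 kg.
Tool frame: the origin (TCP) lies at the very end of the fingers, on their centre line; the grasp point (between the pads) lies 19 mm behind it; z points along the fingers, y is the line along which they close (so a half turn about z gives the same grasp; the last joint's range is limited). The gripper opens to 85 mm and grips with 20 to 120 N. Pads are 22 mm wide; open, the fingers measure 114 mm over their backs; the gripper's body (76 mm by 85 mm) begins 54 mm behind the grasp point. The pads swing forward as they close: fully open they stand 13 mm farther back than shut.
Start: joints at [-1.4, 0.351, 1.652, -0, 1.139, -0.085], TCP at [0.139, -0.532, 0.202] pointing down, gripper open.
Joint ranges: [-2.75, 2.75], [-0.79, 2.1], [0.01, 2.65], [-1.57, 4.71], [0.07, 3.14], [-2.87, 2.87]. Speed limits (rad/s): [2.22, 2.22, 2.79, 3.14, 3.14, 3.14].

### API

Orientations are given as a 3x3 rotation matrix whose columns are the frame's x, y, z axes.
In Python, from bench import observe, grab_frame, close_job gives the robot as it stands. The module is installed in compiled form; this text tells all that it offers.
- The arm moves only by the shell command python3 -m creep 'ROWS' [FORCE]. ROWS is text: rows parted by semicolons, each of 7 numbers parted by spaces: the shift along the world's x, y, z in m, then the turn, a rotation vector about the world's x, y, z in rad, then the finger opening in m, from 0 to 0.0854. A call has 1 to 10 rows; each row shifts and turns the commanded pose from where the row before left it; what a row does not reach is not made up. A row lasts 1/10 s, in which the tool goes at most 50 mm and 8.59 degrees, less where a joint would pass 70% of its speed; a pose out of reach is approached as far as the arm can. A call with a gripper value outside its range is refused whole. The fingers move at their own pace and stop on an object; FORCE is the grip in N (left out, the last holds). Time passes only in rows, so rows that do not move let the fingers close. It gives the time, the measured TCP pose, the force, the opening and the grip force at its end, in the units of the state.
- observe(): the state, without advancing time (a new reading comes with each control period).
- grab_frame(name): name is "side" or "top" or "wrist"; returns a dict with "img" (384x512x3 uint8, blue, green, red), "camera_matrix" (3x3 intrinsics, pixels), "R" (3x3) and "t" (3): a world point X has camera coordinates R X + t; the wrist camera has in their place "T_tool_cam" (4x4, takes a point from camera to tool coordinates, whose origin is the TCP and whose axes are the flange's). Camera axes: x right, y down, z forward; pixel columns grow to the right and rows downward; lengths in m; the calibration is good to about 2 mm. The wrist camera is an equidistant fisheye: a pixel r from the principal point sees the ray r / f radians off the axis. A picture is of the moment at which its call begins: read the wrist's pose just before it. There is no depth.
- close_job(): hands the job in; it is judged then, once.
The state is a dict: "time_s": time; "qpos": joint angles; "joint_vel": joint speeds; "joint_efforts": joint torques, N m; "position": TCP position; "tool_rot": TCP orientation; "contact_force": force on the tool from outside, world axes, zero at the start; "torque": the same for the moment, N m; "grip_width": finger opening in m; "grasp_force": force on a finger pad.
Only numpy, scipy, OpenCV 4.12 (cv2) and the standard library are available. Lean on these libraries where they do the work, as an engineer would, in place of code of your own. Each camera call takes 0.05 s, during which the arm holds its last target. There are 200 camera calls.

### The job

The dividing head stands loose on its rail. Press its cam lever down flat to lock the head where it stands, then draw the index plunger fully back out of the index plate by its knob and stay there holding it out, so that I can turn the ring to its next division: finish while still gripping the knob. Do not let the head shift along the rail or turn the plate yourself, and leave the other things on the bench alone.

Things in the scene. Friction and masses are not known exactly. Their poses are not given: they have to be found in the camera images.
- rail: Fixed iron base plate (134 x 330 x 14 mm, placed and turned differently each time), steel rail 50 mm wide along its y, rail top 34 mm above the bench. Origin: centre of the underside. At its +y end a drill column with upright handpiece, 280 mm tall, 106 to 160 mm from the origin along +y: leave it alone. Directions below are this body's x, y, z.
- saddle (a joint): Position of the dividing head (iron saddle 70 x 105 mm carrying the spindle head, about 3 kg) along the rail's +y, m; travel -0.06 to 0.06. While the cam lever is up it slides at about 3 N, less than the plunger's spring pull; locked, it withstands over 40 N.
- saddle_mark (a point): Point on the top face of the saddle, 52 mm above the bench, over the middle of the rail; moves with the saddle. Relative to this point, in the rail's axes, the knob's axis lies 106 mm above, the spindle axis 60 mm above, and the index plate (108 mm across, 8 mm thick) 40 to 48 mm along +y.
- cam_lever (a joint): Raise angle of the cam lever, rad: 0 = lying flat towards the rail's +x side against its stop (head locked); it starts raised by 0.95 to 1.15 and stays where it is left (up to 1.35). Its end is pushed outwards and down in an arc, with about 5 N; the cam begins to bite below about 0.9 and passes dead centre at 0.1, just before the stop.
- lever_pivot (a point): The cam lever's pivot, about 31 mm above the bench, 51 mm to the rail's +x side of the rail's middle line, 30 mm to the -y side of saddle_mark. The pivot axis runs along the rail's y.
- lever_tip (a point): Middle of the upper face of the lever's end pad, a plain steel pad 17 mm wide and 18 mm long; 68 mm out from the pivot and, with the lever flat, 11 mm above the pivot's height (42 mm above the bench). It moves in an upright plane across the rail; when raised, the upper face looks up and back towards the rail.
- pull_knob: Black round pull knob of the index plunger, 20 mm diameter, 26 mm long along y; origin at its centre, 158 mm above the bench over the rail's middle. The plunger's fixed sleeve (15 mm diameter) begins 25 mm to +y of the centre, the head's bracket 31 mm to +y. Sides, underside and -y end are free (spindle end 37 mm below the axis, saddle 106 mm). Pinch it across the rail from above.
- plunger (a joint): How far the plunger is pulled back, m: 0 = pin seated through a hole of the index plate, 0.014 = fully back against its stop; it moves along the rail's -y, the pin leaves the plate at about 0.009. Sprung home: about 6 N at 0, 10 N at 0.014; it springs back when let go.
- index_plate (a joint): Turn of the index plate with the ring, rad, 0 at the start; the seated pin blocks it, and it turns easily once the pin is out.
- scoop_mark (a point): Bystander: brown soldering brick (110 x 150 x 30 mm) with a brass pan on it; centre of the brick's top face.
- bur_mark (a point): Bystander: wooden block (70 x 100 x 24 mm) with upright burs, 60 mm high in all; centre of the wood.
- file_mark (a point): Bystander: needle file with a wooden handle, 195 mm long, lying flat; a point near its middle.
- jar_mark (a point): Bystander: round aluminium tin, 52 mm diameter, 42 mm high; its centre.

How it is judged:
On the way, in this order (a step that is already met when the one before it is completed fails the run):
1. the cam lever lies flat, locking the head, with the plunger still seated (value of joint cam_lever below 0.12 rad and value of joint plunger below 0.003 m), for 0.2 s.
2. the plunger is pulled fully back with the head locked (value of joint cam_lever below 0.12 rad and value of joint plunger above 0.0105 m), for 0.3 s.
At the end, for the whole second after the job is handed in: The cam lever lies flat (within 0.12 rad of its stop), the plunger is held at least 10.5 mm of its 14 mm back (its pin well clear of the plate) by the fingers on its knob (contact over 2 N), the head is within 6 mm of where it stood and the index plate has not turned by more than 0.1 rad (all of step 2 and contact force between the fingers and pull_knob above 2 N and distance of saddle_mark from where it was at the start of the episode below 0.006 m and value of joint index_plate between -0.1 and 0.1 rad); the arm keeps its last pose, push and grip.
It fails at once if the dividing head shifted along its rail by over 6 mm (distance of saddle_mark from where it was at the start of the episode above 0.006 m).
It fails at once if the index plate was turned (value of joint index_plate above 0.1 rad or value of joint index_plate below -0.1 rad).
It fails at once if another thing on the bench was pushed away by over 30 mm (distance of any of scoop_mark, bur_mark, file_mark, jar_mark from where it was at the start of the episode above 0.03 m).
It also fails if it takes over 45 s, if anything falls off the work surface, if the arm or the gripper's body presses on something with over 40 N, if the wrist force passes 120 N, or if a joint passes its speed limit or range.

## Working session

There is one attempt and no reset: what is moved stays moved. The work goes in short steps, Python scripts to look and compute and a shell command to move; the robot and the scene stay as the last step left them, time stands still between calls to the robot, and variables do not carry over. Pictures are saved under pics/ and viewed, at most 10 in all, crops included, and the job is handed in when it is done.

```bash
mkdir -p pics; python3 - <<'E'
from bench import *
import cv2,numpy as np
for n in ("side","top"):
    f=grab_frame(n); cv2.imwrite(f"pics/{n}0.png",f["img"]); np.savez(f"{n}.npz",**f)
    print(n,f["camera_matrix"].round(1).tolist(),(-f["R"].T@f["t"]).round(3))
o=observe();print(o["time_s"],o["tool_rot"],o["contact_force"])
E
```

```text
side [[347.9, 0.0, 253.8], [0.0, 347.9, 189.8], [0.0, 0.0, 1.0]] [1.217 0.435 0.644]
top [[456.5, 0.0, 257.8], [0.0, 456.5, 188.1], [0.0, 0.0, 1.0]] [0.537 0.015 1.323]
0.1 [[ 9.67455454e-01  2.53041308e-01 -2.00797232e-04]
 [ 2.53041375e-01 -9.67454859e-01  1.07654593e-03]
 [ 7.81483321e-05 -1.09232024e-03 -9.99999400e-01]] [-0.4739178   0.2939621  -0.40851934]
```

View pics/top0.png

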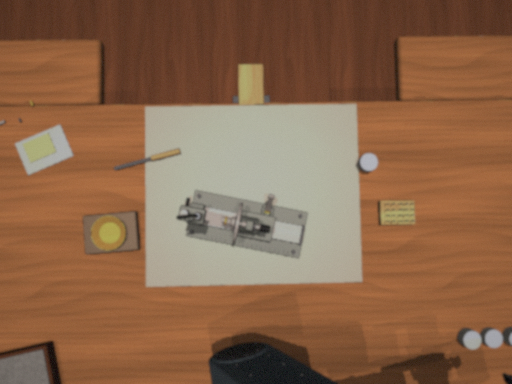

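View pics/side0.png

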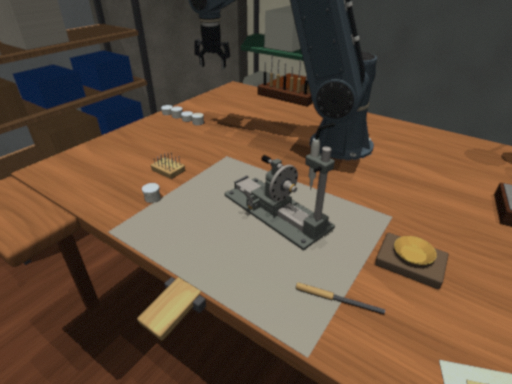

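The top picture shows the rail near (248,224), with the drill column at the left end (185,215) and the lever at (269,203). The side picture shows the knob near (268,160). I'll enlarge both.

```bash
python3 - <<'E'
import cv2,numpy as np
a=cv2.imread("pics/top0.png")[180:265,170:315]; b=cv2.imread("pics/side0.png")[130:255,215:345]
cv2.imwrite("pics/topc.png",cv2.resize(a,None,fx=5.5,fy=5.5,interpolation=cv2.INTER_CUBIC))
cv2.imwrite("pics/sidec.png",cv2.resize(b,None,fx=4.7,fy=4.7,interpolation=cv2.INTER_CUBIC))
E
```

```text
(no output)
```

View pics/topc.png

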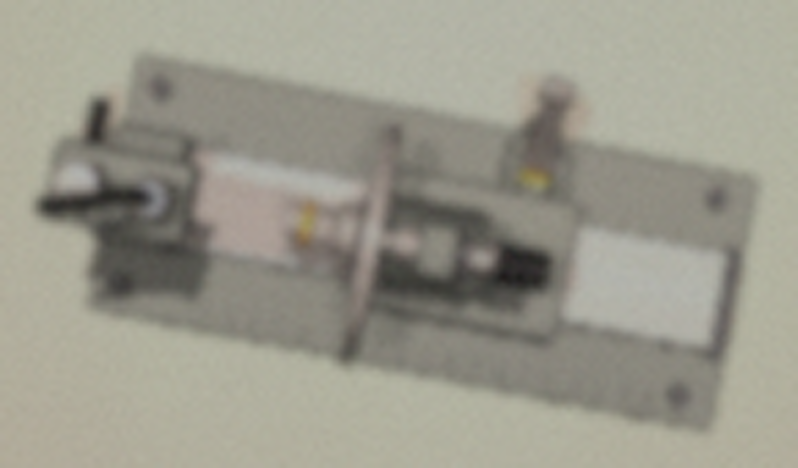

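View pics/sidec.png

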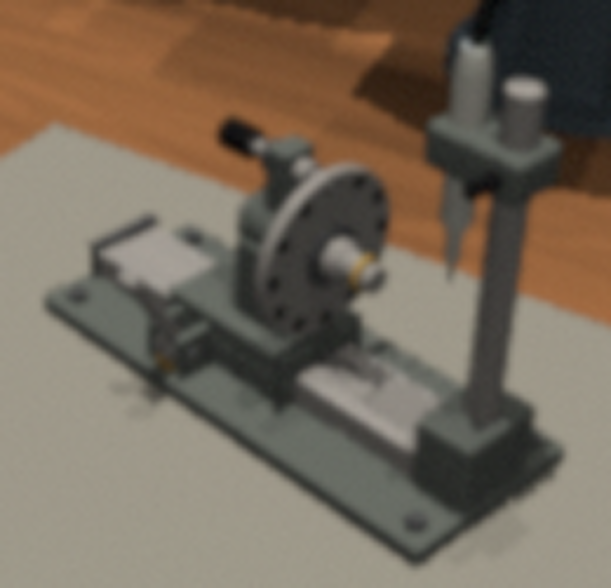

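The top crop shows the base plate corners at (138,55), (757,178), (710,430) and (90,305), the knob at (523,268), and the lever running from (535,180) to its end at (556,90). In the side crop the knob is at (240,135), and the lever runs from (168,362) up to about (150,285).

```bash
cat > h.py <<'E'
import numpy as np
def ray(n,u,v):
    f=np.load(n+".npz"); R,t,K=f["R"],f["t"],f["camera_matrix"]
    return -R.T@t, R.T@np.linalg.solve(K,[u,v,1.])
def onz(n,u,v,z):
    c,d=ray(n,u,v); return c+d*(z-c[2])/d[2]
T=lambda x,y:((x+.5)/5.5-.5+170,(y+.5)/5.5-.5+180)
S=lambda x,y:((x+.5)/4.7-.5+215,(y+.5)/4.7-.5+130)
def proj(n,X):
    f=np.load(n+".npz"); p=f["camera_matrix"]@(f["R"]@X+f["t"]); return p[:2]/p[2]
E
python3 - <<'E'
from h import *
c=np.array([onz("top",*T(*p),.014) for p in [(138,55),(757,178),(710,430),(90,305)]])
o=c.mean(0); y=(c[0]-c[1]+c[3]-c[2]); L=np.linalg.norm(y)/2; x=c[0]-c[3]+c[1]-c[2]; W=np.linalg.norm(x)/2
y[2]=0;y/=np.linalg.norm(y); print("centre",o,"L,W",L,W,"y",y,"x",x/np.linalg.norm(x))
xa=np.array([y[1],-y[0],0])
k=onz("top",*T(523,268),.158); print("knob top",k,"rail xy",(k-o)@xa,(k-o)@y)
c1,d1=ray("side",*S(240,135)); k2=c1+d1*(.158-c1[2])/d1[2]; print("knob side",k2,(k2-o)@xa,(k2-o)@y)
ch=lambda n,X:(np.array(proj(n,X))+.5-(np.array([170,180]) if n=="top" else [215,130]))*(5.5 if n=="top" else 4.7)
# saddle extents in top crop at z=.052: -y edge corners
for p in [(578,205),(553,340),]:
    q=onz("top",*T(*p),.052)-o; print("saddle -y edge",q@xa,q@y)
for p in [(395,130),(347,358)]:
    q=onz("top",*T(*p),.112)-o; print("plate",q@xa,q@y)
q=onz("top",*T(556,90),.085)-o; print("tip z.085",q@xa,q@y)
E
```

```text
centre [0.51506153 0.01993212 0.014     ] L,W 0.32826116260912286 0.13232072357494498 y [0.21444905 0.97673518 0.        ] x [ 0.97907792 -0.20348567  0.        ]
knob top [ 0.50441901 -0.02604354  0.158     ] rail xy -0.0005354881847219638 -0.04718831640782787
knob side [ 0.50589845 -0.02667828  0.158     ] 0.001045656083449811 -0.047491021497585204
saddle -y edge 0.03397810217363027 -0.0725955356634368
saddle -y edge -0.03509207441419625 -0.07339038775336607
plate 0.05149863599990581 0.024392068025556532
plate -0.06005441743972473 0.025281798849863524
tip z.085 0.08713273618259507 -0.049056540592352336
```

```bash
python3 -m creep '.03 .037 .006 0 0 .11 0;.03 .037 .006 0 0 .11 0;.03 .037 .006 0 0 .11 0;.03 .037 .006 0 0 .11 0;.03 .037 .006 0 0 .11 0;.03 .037 .006 0 0 .11 0;.03 .037 .006 0 0 .11 0;.03 .037 .006 0 0 .11 0;.03 .037 .006 0 0 .11 0;.03 .037 .006 0 0 .11 0' 20
```

```text
time_s: 1.1
position: [0.44, -0.1602, 0.262]
tool_rot: [[0.209, 0.978, -0.0], [0.978, -0.209, -0.0], [-0.0, -0.0, -1.0]]
contact_force: [0.1, -1.1, 0.2]
grip_width: -0.0001
grasp_force: 0.0
```

```bash
python3 -m creep '.026 .031 -.005 0 0 0 0;.026 .031 -.005 0 0 0 0;.026 .031 -.005 0 0 0 0;.026 .030 -.005 0 0 0 0;0 0 0 0 0 0 0;0 0 0 0 0 0 0'
python3 - <<'E'
from bench import *
import cv2,numpy as np
o=observe(); f=grab_frame("wrist"); np.savez("wrist.npz",p=o["position"],Rt=o["tool_rot"],**f)
print(o["position"],f["camera_matrix"],f["T_tool_cam"].round(3))
cv2.imwrite("pics/w1.png",cv2.resize(f["img"],None,fx=1.56,fy=1.56,interpolation=cv2.INTER_CUBIC))
E
```

```text
time_s: 1.7
position: [0.543, -0.0387, 0.2412]
tool_rot: [[0.212, 0.977, -0.001], [0.977, -0.212, -0.0], [-0.0, -0.001, -1.0]]
contact_force: [0.6, -0.4, 0.3]
grip_width: -0.0005
grasp_force: 0.0
[ 0.54297154 -0.03868136  0.24116011] [[297.31863964   0.         252.22063129]
 [  0.         297.31863964 188.59808554]
 [  0.           0.           1.        ]] [[ 0.001 -0.959 -0.283  0.071]
 [ 1.     0.001 -0.001 -0.001]
 [ 0.001 -0.283  0.959 -0.172]
 [ 0.     0.     0.     1.   ]]
```

View pics/w1.png

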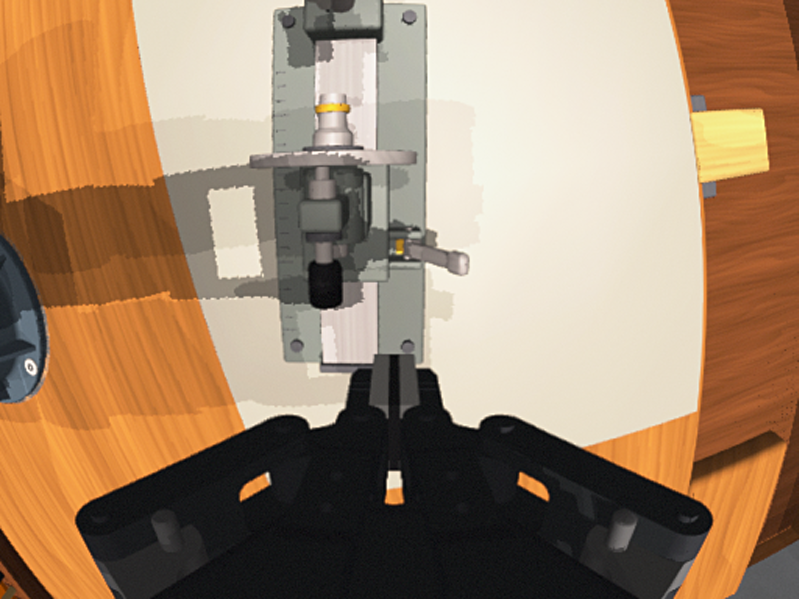

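The wrist picture shows the knob from (325,260) to (325,305), the lever end pad at about (457,263), the pivot at about (400,247), and the closed fingertips spanning 372 to 416 at row 355.

```bash
cat >> h.py <<'E'
def wray(fn,u,v,s=1.5625):
    f=np.load(fn); K=f["camera_matrix"]; x=((u+.5)/s-.5-K[0,2])/K[0,0]; y=((v+.5)/s-.5-K[1,2])/K[1,1]
    r=np.hypot(x,y); d=np.array([x/r*np.sin(r),y/r*np.sin(r),np.cos(r)]); T=f["T_tool_cam"]
    return f["p"]+f["Rt"]@T[:3,3], f["Rt"]@T[:3,:3]@d
def wz(fn,u,v,z): c,d=wray(fn,u,v); return c+d*(z-c[2])/d[2]
O=np.array([.515,.020,0]); XA=np.array([.978,-.209,0]); YA=np.array([.209,.978,0])
rl=lambda X:(round(float((X-O)@XA),4),round(float((X-O)@YA),4))
E
python3 - <<'E'
from h import *
w="wrist.npz"
print("TCP rail",rl(np.load(w)["p"]))
for n,u,v,z in [("knob top",325,283,.168),("knob front",325,306,.158),("knob mid",325,283,.163),("pivot",400,247,.031),("tip.08",457,262,.08),("tip.09",457,262,.09),("tip.1",457,262,.1),("corner",285,362,.014),("corner",428,361,.014),("c",277,5,.014),("c",425,3,.014),("fl",372,355,.2412),("fr",416,355,.2412)]:
    X=wz(w,u,v,z); print(n,rl(X),X.round(4))
for a in (.95,1.05,1.15): print(a,.051+.068*np.cos(a)-.011*np.sin(a),.031+.068*np.sin(a)+.011*np.cos(a))
E
```

```text
TCP rail (0.0396, -0.0515)
knob top (0.0001, -0.0462) [ 0.5054 -0.0252  0.168 ]
knob front (-0.0021, -0.0627) [ 0.4998 -0.0409  0.158 ]
knob mid (-0.0007, -0.0476) [ 0.5044 -0.0264  0.163 ]
pivot (0.0426, -0.0519) [ 0.5459 -0.0396  0.031 ]
tip.08 (0.0843, -0.0539) [ 0.5861 -0.0503  0.08  ]
tip.09 (0.0829, -0.0517) [ 0.5853 -0.0479  0.09  ]
tip.1 (0.0815, -0.0495) [ 0.5844 -0.0454  0.1   ]
corner (-0.0676, -0.1657) [ 0.4143 -0.1279  0.014 ]
corner (0.0694, -0.1637) [ 0.5486 -0.1545  0.014 ]
c (-0.0639, 0.1651) [0.487  0.1948 0.014 ]
c (0.0646, 0.1613) [0.6118 0.1643 0.014 ]
fl (0.0294, -0.0568) [ 0.5319 -0.0417  0.2412]
fr (0.0472, -0.0568) [ 0.5492 -0.0454  0.2412]
0.95 0.08160687953086097 0.09271076830978014
1.05 0.07529317577510325 0.09545806086720215
1.15 0.06873674263725697 0.09756130978744117
```

```bash
python3 -m creep '.012 -.0015 0 0 0 0 0;0 0 -.04 0 0 0 0;0 0 -.04 0 0 0 0;0 0 -.04 0 0 0 0;0 0 -.019 0 0 0 0;0 0 0 0 0 0 0'
python3 -m creep '.0078 -.0017 -.004 0 0 0 0;.0078 -.0017 -.004 0 0 0 0;0 0 0 0 0 0 0'
```

```text
time_s: 2.35
position: [0.5531, -0.0415, 0.1007]
tool_rot: [[0.215, 0.977, -0.005], [0.977, -0.215, 0.001], [-0.0, -0.005, -1.0]]
contact_force: [-0.1, 0.2, -0.0]
grip_width: -0.0002
grasp_force: 0.0
time_s: 2.65
position: [0.5723, -0.0446, 0.0955]
tool_rot: [[0.214, 0.977, 0.002], [0.977, -0.214, -0.0], [0.0, 0.002, -1.0]]
contact_force: [-0.4, -0.9, 0.9]
grip_width: 0.0001
grasp_force: 0.0
```

```bash
python3 -m creep '.007 -.0015 -.006 0 0 0 0;.007 -.0015 -.006 0 0 0 0;.0047 -.001 -.005 0 0 0 0'
python3 -m creep '.0047 -.001 -.005 0 0 0 0;.0035 -.0008 -.006 0 0 0 0;.0035 -.0008 -.006 0 0 0 0'
```

```text
time_s: 2.95
position: [0.5901, -0.0481, 0.0773]
tool_rot: [[0.213, 0.977, 0.0], [0.977, -0.213, -0.0], [-0.0, 0.0, -1.0]]
contact_force: [0.5, -0.1, -0.0]
grip_width: -0.0002
grasp_force: 0.0
time_s: 3.25
position: [0.6054, -0.0514, 0.063]
tool_rot: [[0.213, 0.977, 0.009], [0.977, -0.213, -0.002], [0.0, 0.009, -1.0]]
contact_force: [10.8, -2.5, 19.1]
grip_width: -0.0003
grasp_force: 10.8
```

```bash
python3 - <<'E'
from bench import *
import cv2,numpy as np
o=observe(); f=grab_frame("wrist"); g=grab_frame("side"); print(o["position"],o["contact_force"])
a=f["img"][110:270,170:370]; b=g["img"][130:230,215:340]
cv2.imwrite("pics/w2.png",np.hstack([cv2.resize(a,(400,320)),cv2.resize(b,(400,320),interpolation=cv2.INTER_CUBIC)]))
E
```

```text
[ 0.6053712  -0.05136327  0.06303938] [10.84655616 -2.54998167 19.07442275]
```

View pics/w2.png

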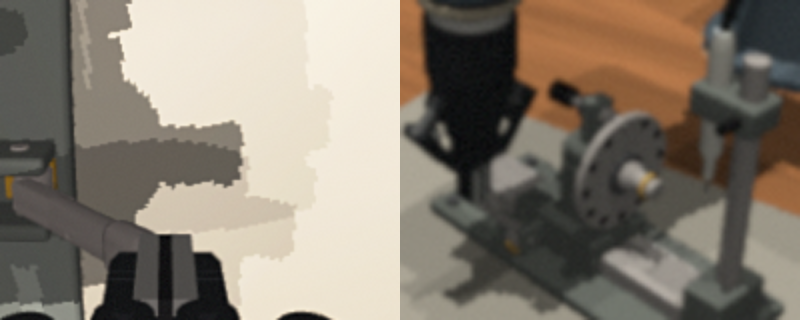

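The wrist picture (left half) shows the lever running from the pivot at (15,185) to the left finger's tip at about (150,235). I'll project the lever model to see which angle fits.

```bash
python3 - <<'E'
from h import *
from bench import *
o=observe(); f=np.load("wrist.npz"); T=f["T_tool_cam"]; K=f["camera_matrix"]
def wp(X):
    p=T[:3,:3].T@(o["tool_rot"].T@(X-o["position"])-T[:3,3]) if isinstance(o["tool_rot"],np.ndarray) else T[:3,:3].T@(np.array(o["tool_rot"]).T@(X-np.array(o["position"]))-T[:3,3])
    th=np.arctan2(np.hypot(*p[:2]),p[2]); q=p[:2]/np.hypot(*p[:2])*th*K[0,0]+K[:2,2]; return ((q-[170,110])*2).round(0)
W=lambda x,y,z:O+XA*x+YA*y+np.array([0,0,z])
print("tcp",wp(np.array(o["position"])),"piv",wp(W(.051,-.05,.031)))
for a in (.9,.7,.5,.32,.1):
    c,s=np.cos(a),np.sin(a)
    print(a,[wp(W(.051+r*c-.011*s,-.050+w,.031+r*s+.011*c)).tolist() for r,w in((.059,0.0085),(.077,.0085),(.077,-.0085))])
E
```

```text
tcp [168. 219.] piv [ 24. 183.]
0.9 [[79.0, 216.0], [116.0, 237.0], [119.0, 296.0]]
0.7 [[117.0, 207.0], [166.0, 223.0], [166.0, 279.0]]
0.5 [[147.0, 197.0], [202.0, 207.0], [201.0, 261.0]]
0.32 [[167.0, 187.0], [224.0, 193.0], [222.0, 243.0]]
0.1 [[182.0, 175.0], [236.0, 176.0], [235.0, 223.0]]
```

```bash
python3 - <<'E'
from h import *
from bench import *
import cv2
o=observe(); f=grab_frame("wrist"); g=grab_frame("side"); T=f["T_tool_cam"]; K=f["camera_matrix"]; Rt=np.array(o["tool_rot"]);P=np.array(o["position"])
def wp(X):
    p=T[:3,:3].T@(Rt.T@(X-P)-T[:3,3]); n=np.hypot(*p[:2]); return p[:2]/n*np.arctan2(n,p[2])*K[0,0]+K[:2,2]
def sp(X):
    p=g["camera_matrix"]@(g["R"]@X+g["t"]); return p[:2]/p[2]
W=lambda x,y,z:O+XA*x+YA*y+np.array([0,0,z])
A=cv2.resize(f["img"][150:300,180:330],None,fx=4,fy=4,interpolation=cv2.INTER_CUBIC)[:, :400*1]
B=cv2.resize(g["img"][130:230,210:260],None,fx=6,fy=6,interpolation=cv2.INTER_CUBIC)
for a,c in((.9,(0,0,255)),(.7,(0,255,0)),(.32,(255,0,0))):
    for r in (.059,.077):
        X=W(.051+r*np.cos(a)-.011*np.sin(a),-.05,.031+r*np.sin(a)+.011*np.cos(a))
        q=(wp(X)-[180,150])*4; cv2.circle(A,tuple(int(v) for v in q),4,c,-1)
        q=(sp(X)-[210,130])*6; cv2.circle(B,tuple(int(v) for v in q),4,c,-1)
for im,q in((A,(wp(P)-[180,150])*4),(B,(sp(P)-[210,130])*6)): cv2.drawMarker(im,tuple(int(v) for v in q),(0,255,255),0,14,2)
cv2.imwrite("pics/w3.png",np.hstack([A,B]))
E
```

```text
(no output)
```

View pics/w3.png

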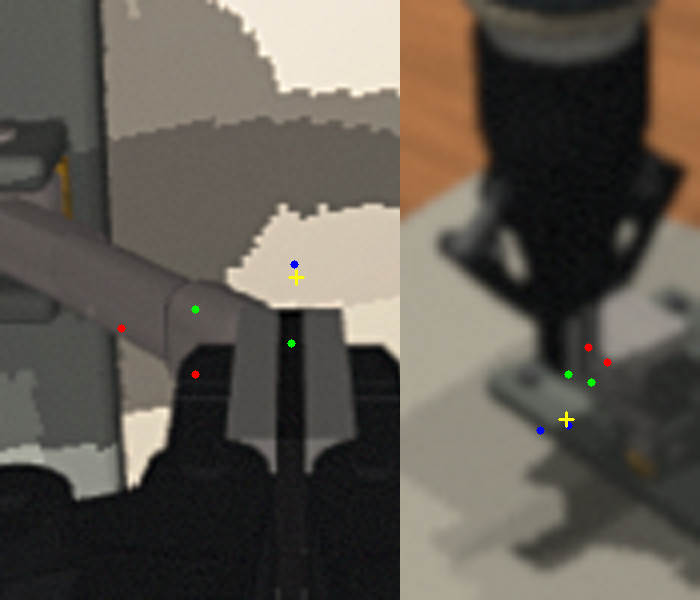

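The finger ends show at (290,310) in the left picture, well short of the projected TCP cross at (296,277). The lever is still at about 0.7. So the real finger end sits above the nominal TCP, and I'll quantify how much.

```bash
python3 - <<'E'
from h import *
f=np.load("wrist.npz"); T=f["T_tool_cam"];K=f["camera_matrix"]
def wp(p):
    p=T[:3,:3].T@(np.array(p)-T[:3,3]); n=np.hypot(*p[:2]); return p[:2]/n*np.arctan2(n,p[2])*K[0,0]+K[:2,2]
# seen in image: finger end row 310/4+150=227.5; cols 242/4+180=240.5 , 343/4+180=265.7
for x in (0.,.011):
  for z in (0,-.005,-.01,-.015,-.02,-.025,-.03):
    print(x,z,wp([x,-.009,z]).round(1),wp([x,.009,z]).round(1))
E
python3 -c "
from bench import observe;o=observe();print(o['time_s'],o['position'],o['contact_force'],o['qpos'])"
```

```text
0.0 0 [239.7 219.3] [268.5 219.3]
0.0 -0.005 [239.4 222.4] [268.9 222.4]
0.0 -0.01 [239.  225.6] [269.3 225.7]
0.0 -0.015 [238.6 229.1] [269.8 229.1]
0.0 -0.02 [238.3 232.7] [270.3 232.7]
0.0 -0.025 [237.8 236.6] [270.8 236.6]
0.0 -0.03 [237.4 240.6] [271.3 240.6]
0.011 0 [239.4 202.6] [268.8 202.7]
0.011 -0.005 [239.1 205.4] [269.3 205.4]
0.011 -0.01 [238.7 208.3] [269.7 208.3]
0.011 -0.015 [238.3 211.3] [270.2 211.4]
0.011 -0.02 [237.9 214.6] [270.7 214.6]
0.011 -0.025 [237.5 218. ] [271.2 218. ]
0.011 -0.03 [237.  221.6] [271.8 221.6]
3.45 [ 0.60556326 -0.0514472   0.06320057] [ 9.92738944 -2.45349426 11.14570047] [-1.61300430e-01  6.14342114e-01  1.61252873e+00 -1.07036512e-04
  9.04555295e-01  5.38694086e-02]
```

```bash
python3 -m creep '0 0 -.004 0 0 0 0;.001 -.0002 -.004 0 0 0 0;.001 -.0002 -.004 0 0 0 0;0 0 0 0 0 0 0'
```

```text
time_s: 3.85
position: [0.614, -0.0532, 0.0553]
tool_rot: [[0.214, 0.977, 0.026], [0.977, -0.214, -0.005], [0.001, 0.026, -1.0]]
contact_force: [24.9, -5.7, 25.1]
grip_width: -0.0004
grasp_force: 17.7
```

The force (+25 N in x, +25 N in z) points along the lever's end face, so the finger is bearing on the tip from outside. I'll back off and come in over the pad, allowing for the finger end being about 22 mm above the nominal TCP.

```bash
python3 -m creep '.005 -.001 .012 0 0 0 0;0 0 .025 0 0 0 0;0 0 .02 0 0 0 0;-.02 .0042 .008 0 0 0 0;-.02 .0042 0 0 0 0 0;-.007 .0015 0 0 0 0 0;0 0 0 0 0 0 0'
python3 - <<'E'
from h import *
from bench import *
import cv2
o=observe(); f=grab_frame("wrist"); T=f["T_tool_cam"]; K=f["camera_matrix"]; Rt=np.array(o["tool_rot"]);P=np.array(o["position"])
print(P,rl(P),o["contact_force"])
def wp(X):
    p=T[:3,:3].T@(Rt.T@(X-P)-T[:3,3]); n=np.hypot(*p[:2]); return p[:2]/n*np.arctan2(n,p[2])*K[0,0]+K[:2,2]
W=lambda x,y,z:O+XA*x+YA*y+np.array([0,0,z])
A=cv2.resize(f["img"][120:270,150:350],None,fx=4,fy=4,interpolation=cv2.INTER_CUBIC)
for a,c in((1.1,(0,255,255)),(.9,(0,0,255)),(.7,(0,255,0)),(.5,(255,0,0))):
    for r in (.059,.077):
        X=W(.051+r*np.cos(a)-.011*np.sin(a),-.05,.031+r*np.sin(a)+.011*np.cos(a))
        q=(wp(X)-[150,120])*4; cv2.circle(A,tuple(int(v) for v in q),4,c,-1)
cv2.imwrite("pics/w4.png",A)
E
```

```text
time_s: 4.55
position: [0.5608, -0.0419, 0.1137]
tool_rot: [[0.213, 0.977, -0.001], [0.977, -0.213, 0.0], [-0.0, -0.001, -1.0]]
contact_force: [0.8, -0.8, 0.6]
grip_width: -0.0
grasp_force: 0.0
[ 0.56078563 -0.04194716  0.11365391] (0.0577, -0.051) [ 0.7970267  -0.75641147  0.63975771]
```

View pics/w4.png

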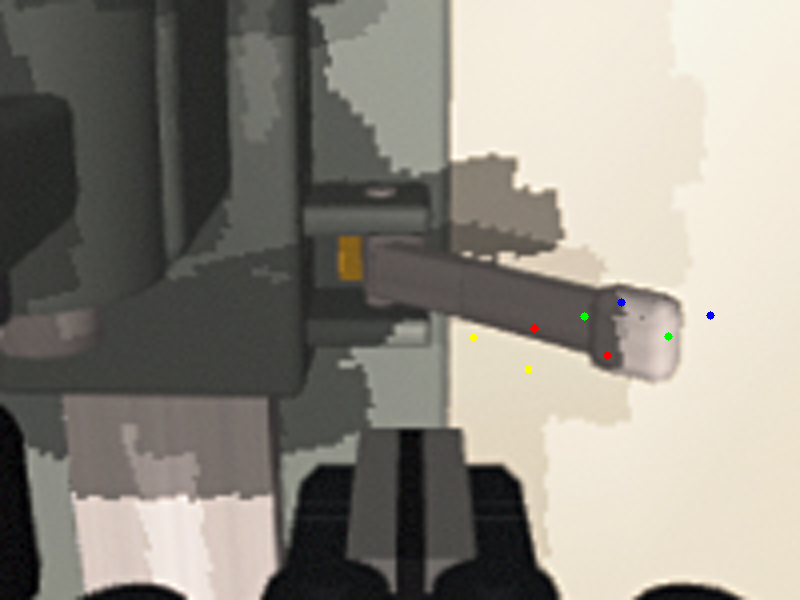

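The lever pad shows from (596,335) to (680,335), so the lever stands at about 0.65 with the fingers clear of it. I'll come down on the pad with the outer finger edge near its middle.

```bash
python3 -m creep '.0135 -.003 0 0 0 0 0;.0132 -.003 -.01 0 0 0 0;0 0 -.015 0 0 0 0;0 0 -.008 0 0 0 0;0 0 0 0 0 0 0' | sed -n 1,4p
python3 -m creep '0 0 -.006 0 0 0 0;0 0 -.006 0 0 0 0;0 0 0 0 0 0 0' | sed -n 1,4p
```

```text
time_s: 5.1
position: [0.5865, -0.0479, 0.0789]
tool_rot: [[0.213, 0.977, -0.003], [0.977, -0.213, 0.001], [-0.0, -0.004, -1.0]]
contact_force: [0.1, -0.9, 0.5]
time_s: 5.4
position: [0.5874, -0.048, 0.0681]
tool_rot: [[0.213, 0.977, -0.001], [0.977, -0.213, 0.0], [-0.0, -0.001, -1.0]]
contact_force: [0.3, -0.3, 0.2]
```

```bash
python3 -m creep '.001 -.0002 -.005 0 0 0 0;.001 -.0002 -.005 0 0 0 0;0 0 0 0 0 0 0' | sed -n 1,4p
python3 -m creep '.001 -.0002 -.004 0 0 0 0;.001 -.0002 -.004 0 0 0 0;0 0 0 0 0 0 0' | sed -n 1,4p
```

```text
time_s: 5.7
position: [0.5896, -0.0485, 0.0581]
tool_rot: [[0.213, 0.977, -0.001], [0.977, -0.213, 0.0], [-0.0, -0.001, -1.0]]
contact_force: [-0.1, 0.2, 0.5]
time_s: 6.0
position: [0.592, -0.0489, 0.0505]
tool_rot: [[0.213, 0.977, 0.0], [0.977, -0.213, -0.0], [-0.0, 0.0, -1.0]]
contact_force: [-1.2, 0.2, 0.3]
```

```bash
python3 -m creep '.0055 -.0012 -.0055 0 0 0 0;.0055 -.0012 -.0055 0 0 0 0;0 0 0 0 0 0 0' | sed -n 1,4p
python3 -m creep '.0015 -.0003 -.0043 0 0 0 0;.0015 -.0003 -.0043 0 0 0 0;0 0 0 0 0 0 0' | sed -n 1,4p
```

```text
time_s: 6.3
position: [0.6033, -0.0514, 0.0388]
tool_rot: [[0.213, 0.977, -0.0], [0.977, -0.213, 0.0], [-0.0, -0.0, -1.0]]
contact_force: [-0.7, -0.4, 0.2]
time_s: 6.6
position: [0.606, -0.0519, 0.0307]
tool_rot: [[0.213, 0.977, -0.0], [0.977, -0.213, 0.0], [0.0, -0.0, -1.0]]
contact_force: [-0.6, -0.7, -0.6]
```

```bash
python3 - <<'E'
from bench import *
import cv2,numpy as np
f=grab_frame("wrist"); g=grab_frame("side"); o=observe(); print(o["position"],o["contact_force"],o["time_s"])
a=cv2.resize(f["img"][130:280,160:310],(450,450),interpolation=cv2.INTER_CUBIC); b=cv2.resize(g["img"][160:235,210:268],(348,450),interpolation=cv2.INTER_CUBIC)
cv2.imwrite("pics/w5.png",np.hstack([a,b]))
E
```

```text
[ 0.60554149 -0.05180782  0.03084609] [-0.19860391  0.19725226  0.26539447] 6.7
```

View pics/w5.png

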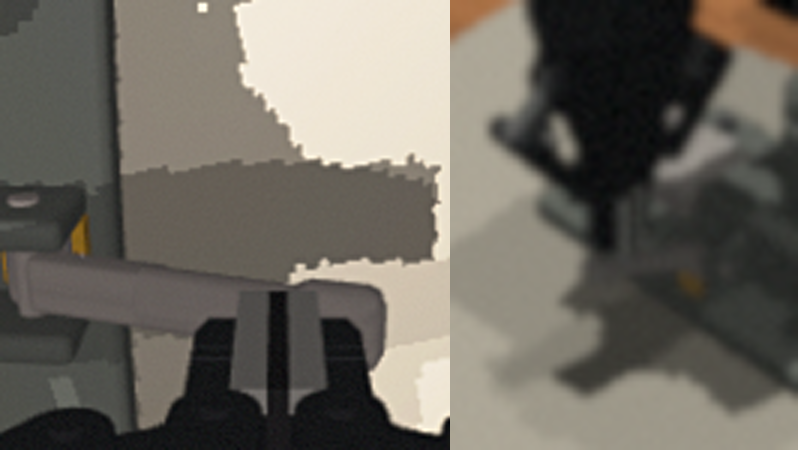

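```bash
python3 - <<'E'
from h import *
from bench import *
o=observe(); f=np.load("wrist.npz"); T=f["T_tool_cam"]; K=f["camera_matrix"]; Rt=np.array(o["tool_rot"]);P=np.array(o["position"])
print(rl(P))
def wp(X):
    p=T[:3,:3].T@(Rt.T@(X-P)-T[:3,3]); n=np.hypot(*p[:2]); return (p[:2]/n*np.arctan2(n,p[2])*K[0,0]+K[:2,2]-[160,130])*3
W=lambda x,y,z:O+XA*x+YA*y+np.array([0,0,z])
for a in (.65,.5,.35,.2,.1,0):
    print(a,[wp(W(.051+r*np.cos(a)-.011*np.sin(a),-.05+w,.031+r*np.sin(a)+.011*np.cos(a))).round(0).tolist() for r,w in ((.059,.0085),(.077,.0085),(.077,-.0085))])
E
```

```text
(0.1036, -0.0513)
0.65 [[206.0, 318.0], [298.0, 350.0], [297.0, 446.0]]
0.5 [[246.0, 301.0], [346.0, 323.0], [343.0, 416.0]]
0.35 [[278.0, 283.0], [379.0, 297.0], [375.0, 385.0]]
0.2 [[300.0, 265.0], [399.0, 272.0], [395.0, 356.0]]
0.1 [[310.0, 254.0], [406.0, 257.0], [402.0, 338.0]]
0 [[316.0, 243.0], [408.0, 242.0], [404.0, 321.0]]
```

The wrist picture shows the fingers over the pad, with its end at (385,290). That puts the lever at about 0.32, so it is moving down. I'll continue.

```bash
python3 -m creep '.001 -.0002 -.004 0 0 0 0;.001 -.0002 -.004 0 0 0 0;0 0 -.004 0 0 0 0;0 0 0 0 0 0 0' | sed -n 1,4p
python3 -m creep '.001 -.0002 -.003 0 0 0 0;0 0 -.003 0 0 0 0;0 0 0 0 0 0 0' | sed -n 1,4p
```

```text
time_s: 7.1
position: [0.6074, -0.0522, 0.0184]
tool_rot: [[0.213, 0.977, -0.001], [0.977, -0.213, 0.0], [-0.0, -0.001, -1.0]]
contact_force: [0.7, -0.8, -0.7]
time_s: 7.4
position: [0.6088, -0.0525, 0.0129]
tool_rot: [[0.213, 0.977, -0.0], [0.977, -0.213, -0.0], [-0.0, -0.0, -1.0]]
contact_force: [-0.6, -0.1, 1.0]
```

```bash
python3 -m creep '0 0 -.003 0 0 0 0' | sed -n 1,4p; python3 -m creep '0 0 -.002 0 0 0 0' | sed -n 1,4p
python3 - <<'E'
from bench import *
import cv2,numpy as np
f=grab_frame("wrist"); np.save("w6.npy",f["img"]); g=cv2.cvtColor(f["img"],cv2.COLOR_BGR2GRAY)
print(observe()["contact_force"])
for r in range(200,262,4): print(r,g[r,190:318:4].tolist())
E
```

```text
time_s: 7.5
position: [0.6094, -0.0527, 0.0112]
tool_rot: [[0.213, 0.977, 0.001], [0.977, -0.213, -0.0], [-0.0, 0.001, -1.0]]
contact_force: [-7.0, 1.5, 27.7]
time_s: 7.6
position: [0.6097, -0.0526, 0.0106]
tool_rot: [[0.213, 0.977, 0.002], [0.977, -0.213, -0.0], [-0.0, 0.002, -1.0]]
contact_force: [-12.2, -0.5, 38.6]
[-10.54047249  -1.33483847  32.14463968]
200 [98, 97, 96, 96, 97, 96, 97, 95, 96, 98, 97, 96, 97, 94, 97, 96, 98, 96, 96, 96, 96, 96, 95, 95, 96, 96, 97, 96, 95, 96, 90, 237]
204 [97, 98, 97, 96, 97, 95, 97, 96, 98, 95, 94, 96, 95, 96, 95, 95, 95, 97, 95, 96, 96, 95, 94, 95, 95, 95, 97, 96, 95, 93, 128, 163]
208 [85, 97, 96, 95, 97, 95, 94, 97, 97, 97, 96, 97, 96, 96, 96, 95, 95, 97, 97, 95, 94, 96, 95, 94, 96, 96, 95, 95, 96, 95, 122, 123]
212 [76, 96, 95, 97, 96, 97, 96, 95, 95, 97, 96, 97, 97, 96, 96, 96, 95, 98, 96, 97, 94, 95, 97, 96, 97, 96, 96, 94, 95, 94, 102, 124]
216 [62, 98, 97, 97, 97, 96, 96, 97, 97, 96, 96, 98, 97, 97, 98, 97, 95, 96, 96, 94, 96, 96, 95, 94, 95, 96, 96, 97, 96, 94, 93, 231]
220 [52, 96, 97, 96, 97, 98, 97, 96, 96, 96, 95, 97, 95, 97, 95, 9
[... 778 characters left out ...]
 98, 94, 94, 95, 95, 97, 98, 17, 23, 21, 76, 77, 78, 20, 18, 79, 79, 80, 21, 18, 20, 99, 90, 198, 195, 194, 195, 195, 193, 193]
248 [65, 90, 89, 86, 85, 83, 84, 84, 87, 20, 18, 18, 80, 77, 78, 10, 16, 77, 78, 79, 20, 22, 19, 91, 86, 198, 194, 194, 195, 193, 194, 193]
252 [48, 93, 96, 96, 95, 96, 96, 96, 67, 20, 20, 22, 78, 77, 77, 19, 17, 77, 76, 79, 18, 22, 19, 51, 172, 194, 194, 192, 193, 193, 195, 192]
256 [50, 86, 104, 95, 96, 94, 95, 95, 45, 17, 22, 18, 80, 77, 78, 12, 19, 79, 78, 76, 21, 17, 21, 30, 194, 195, 194, 192, 192, 192, 193, 189]
260 [52, 85, 119, 119, 118, 119, 118, 119, 27, 20, 17, 21, 37, 96, 109, 22, 24, 111, 106, 40, 18, 20, 22, 11, 199, 192, 210, 213, 213, 215, 235, 233]
```

```bash
python3 - <<'E'
from h import *
from bench import *
o=observe(); f=np.load("wrist.npz"); T=f["T_tool_cam"]; K=f["camera_matrix"]; Rt=np.array(o["tool_rot"]);P=np.array(o["position"])
print(rl(P))
def wp(X):
    p=T[:3,:3].T@(Rt.T@(X-P)-T[:3,3]); n=np.hypot(*p[:2]); return (p[:2]/n*np.arctan2(n,p[2])*K[0,0]+K[:2,2])
W=lambda x,y,z:O+XA*x+YA*y+np.array([0,0,z])
for a in (.3,.2,.1,0):
    print(a,[wp(W(.051+r*np.cos(a)-.011*np.sin(a),-.05+w,.031+r*np.sin(a)+.011*np.cos(a))).round(1).tolist() for r,w in ((.059,.0085),(.077,.0085),(.077,-.0085))])
import cv2
g=cv2.cvtColor(np.load("w6.npy"),cv2.COLOR_BGR2GRAY)
for c in (200,210,220,230,266,270,276,280,284): print(c,g[218:234,c].tolist())
print(g[232,270:300].tolist())
E
```

```text
(0.1078, -0.0513)
0.3 [[246.8, 239.3], [285.1, 244.2], [283.6, 275.9]]
0.2 [[252.3, 234.3], [289.8, 237.1], [288.2, 267.9]]
0.1 [[256.3, 229.4], [292.6, 230.5], [290.9, 260.3]]
0 [[258.8, 224.7], [293.5, 224.4], [292.0, 253.1]]
200 [97, 96, 98, 95, 94, 96, 92, 81, 68, 70, 77, 84, 94, 97, 100, 100]
210 [94, 96, 98, 96, 95, 96, 97, 91, 76, 74, 83, 89, 95, 97, 95, 99]
220 [95, 98, 95, 96, 96, 98, 97, 93, 76, 74, 82, 87, 93, 98, 98, 98]
230 [97, 96, 95, 96, 97, 97, 99, 95, 84, 72, 80, 86, 93, 96, 98, 100]
266 [95, 96, 96, 96, 95, 95, 70, 80, 88, 90, 92, 95, 92, 92, 93, 91]
270 [95, 96, 95, 97, 98, 94, 70, 81, 89, 91, 96, 99, 102, 101, 100, 101]
276 [96, 95, 96, 97, 96, 93, 71, 82, 86, 88, 95, 95, 99, 98, 100, 100]
280 [97, 98, 94, 97, 96, 93, 73, 81, 86, 91, 91, 97, 98, 98, 100, 99]
284 [97, 95, 95, 98, 95, 92, 77, 75, 83, 89, 93, 95, 95, 97, 98, 97]
[100, 100, 99, 100, 100, 99, 100, 100, 99, 99, 100, 100, 98, 96, 98, 94, 92, 86, 73, 102, 183, 200, 197, 196, 199, 197, 196, 197, 197, 195]
```

The pad's upper edge lies level at row 224, matching the flat model exactly, with firm force against the stop: the lever is flat. The shut fingers physically end about 31 mm behind the nominal TCP. Next I'll lift, open and move above the knob.

```bash
python3 -m creep '0 0 0 0 0 0 0;0 0 0 0 0 0 0;0 0 .03 0 0 0 0;0 0 .045 0 0 0 0;0 0 .045 0 0 0 0;0 0 .045 0 0 0 0;0 0 .045 0 0 0 .02;-.035 .009 0 0 0 0 .03;-.035 .009 0 0 0 0 .04;-.035 .009 0 0 0 0 .045' 
python3 -m creep '0 0 0 0 0 0 .045;0 0 0 0 0 0 .045'
python3 - <<'E'
from h import *
from bench import *
import cv2
o=observe(); f=grab_frame("wrist"); np.savez("wrist2.npz",p=o["position"],Rt=o["tool_rot"],**f)
T=f["T_tool_cam"]; K=f["camera_matrix"]; Rt=np.array(o["tool_rot"]);P=np.array(o["position"]); print(P,rl(P))
def wp(X):
    p=T[:3,:3].T@(Rt.T@(X-P)-T[:3,3]); n=np.hypot(*p[:2]); return p[:2]/n*np.arctan2(n,p[2])*K[0,0]+K[:2,2]
A=cv2.resize(f["img"][80:280,150:350],None,fx=3,fy=3,interpolation=cv2.INTER_CUBIC)
W=lambda x,y,z:O+XA*x+YA*y+np.array([0,0,z])
def dot(X,c):
    q=(wp(X)-[150,80])*3; cv2.circle(A,tuple(int(v) for v in q),3,c,-1)
for y in(-.06,-.034): dot(W(0,y,.158),(0,255,0))
for r in(.110,.128): dot(W(r,-.05,.042),(0,0,255))
dot(P,(0,255,255))
cv2.imwrite("pics/w7.png",A)
E
```

```text
time_s: 8.65
position: [0.5023, -0.0251, 0.218]
tool_rot: [[0.213, 0.977, -0.0], [0.977, -0.213, 0.0], [0.0, -0.0, -1.0]]
contact_force: [0.4, 0.4, -0.1]
grip_width: 0.0447
grasp_force: 0.0
time_s: 8.85
position: [0.5037, -0.0254, 0.2185]
tool_rot: [[0.213, 0.977, 0.001], [0.977, -0.213, -0.0], [0.0, 0.001, -1.0]]
contact_force: [0.3, 0.5, 1.0]
grip_width: 0.045
grasp_force: 0.0
[ 0.50371864 -0.02539581  0.21849803] (-0.0015, -0.0468)
```

View pics/w7.png

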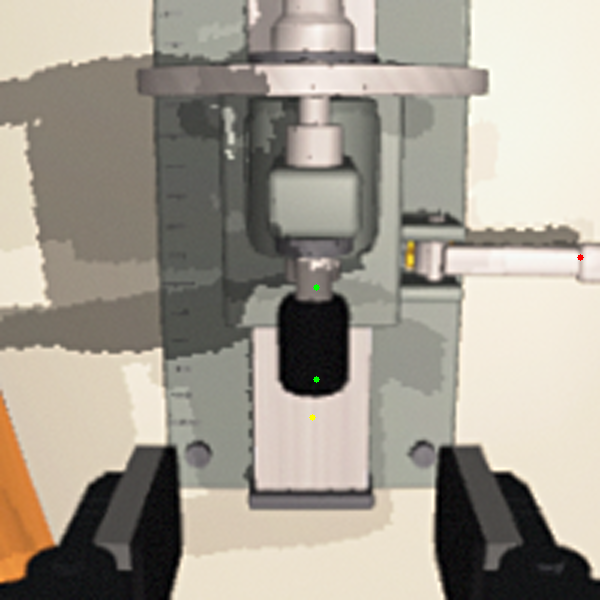

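The picture shows the lever level, with its end near (580,258), and the knob at columns 280–348 and rows 290–395, centred between the fingers to within about 1.7 mm. I'll lower over it.

```bash
python3 -m creep '.0015 -.0015 -.03 0 0 0 .045;0 0 -.03 0 0 0 .045;0 0 -.025 0 0 0 .045;0 0 -.021 0 0 0 .045;0 0 0 0 0 0 .045;0 0 0 0 0 0 .045'
```

```text
time_s: 9.5
position: [0.5061, -0.0272, 0.1124]
tool_rot: [[0.214, 0.977, -0.0], [0.977, -0.214, 0.0], [0.0, -0.0, -1.0]]
contact_force: [1.1, -0.0, 0.6]
grip_width: 0.0452
grasp_force: 0.0
```

```bash
python3 -m creep '0 0 0 0 0 0 .03;0 0 0 0 0 0 .024;0 0 0 0 0 0 .01;0 0 0 0 0 0 .01;0 0 0 0 0 0 .01;0 0 0 0 0 0 .01' 40
```

```text
time_s: 10.1
position: [0.505, -0.0269, 0.1133]
tool_rot: [[0.213, 0.977, -0.0], [0.977, -0.213, 0.0], [-0.0, -0.0, -1.0]]
contact_force: [-6.2, 0.5, 8.1]
grip_width: 0.0186
grasp_force: 39.1
```

The grip width is 18.6 mm with an upward push on the tool, so the tips hold the knob slightly above its axis. I'll reopen, go 9 mm lower and grip again.

```bash
python3 -m creep '0 0 0 0 0 0 .035;0 0 0 0 0 0 .035;0 0 -.009 0 0 0 .035;0 0 0 0 0 0 .035' | sed -n 2,6p; python3 -m creep '0 0 0 0 0 0 .024;0 0 0 0 0 0 .01;0 0 0 0 0 0 .01;0 0 0 0 0 0 .01;0 0 0 0 0 0 .01' 60
```

```text
position: [0.5048, -0.0269, 0.1021]
tool_rot: [[0.213, 0.977, -0.001], [0.977, -0.213, 0.0], [-0.0, -0.001, -1.0]]
contact_force: [-0.3, -0.7, 0.6]
grip_width: 0.0349
grasp_force: 0.0
time_s: 11.0
position: [0.5049, -0.0269, 0.1031]
tool_rot: [[0.213, 0.977, -0.001], [0.977, -0.213, 0.0], [-0.0, -0.001, -1.0]]
contact_force: [-6.0, 0.9, 1.3]
grip_width: 0.0184
grasp_force: 58.7
```

```bash
python3 -m creep '-.001 -.0028 0 0 0 0 .01;-.0007 -.0029 0 0 0 0 .01;-.0006 -.0029 0 0 0 0 .01;0 0 0 0 0 0 .01' 80; python3 -m creep '-.0006 -.0029 0 0 0 0 .01;-.0005 -.0022 0 0 0 0 .01;0 0 0 0 0 0 .01;0 0 0 0 0 0 .01'
```

```text
time_s: 11.4
position: [0.5032, -0.0349, 0.1032]
tool_rot: [[0.214, 0.977, 0.0], [0.977, -0.214, 0.001], [0.002, 0.0, -1.0]]
contact_force: [-1.2, 8.7, 0.8]
grip_width: 0.018
grasp_force: 78.0
time_s: 11.8
position: [0.5022, -0.0396, 0.1032]
tool_rot: [[0.214, 0.977, 0.001], [0.977, -0.214, 0.002], [0.002, 0.0, -1.0]]
contact_force: [-0.6, 10.0, 0.2]
grip_width: 0.0183
grasp_force: 78.1
```

```bash
python3 -m creep '0 0 0 0 0 0 .01;0 0 0 0 0 0 .01;0 0 0 0 0 0 .01' | sed -n 2,6p
python3 - <<'E'
from bench import *
import cv2,numpy as np
a=np.load("side.npz")["img"];b=grab_frame("side")["img"]
for n,(x0,x1,y0,y1) in {"plate":(272,300,166,202),"column":(300,330,140,210)}.items():
    r=cv2.matchTemplate(cv2.resize(b[y0-5:y1+5,x0-5:x1+5],None,fx=4,fy=4,interpolation=2),cv2.resize(a[y0:y1,x0:x1],None,fx=4,fy=4,interpolation=2),cv2.TM_CCOEFF_NORMED)
    m=cv2.minMaxLoc(r); print(n,m[1],(np.array(m[3])-20)/4,"px")
E
```

```text
position: [0.5022, -0.0395, 0.1032]
tool_rot: [[0.214, 0.977, 0.0], [0.977, -0.214, 0.002], [0.002, 0.0, -1.0]]
contact_force: [-1.1, 10.5, 0.5]
grip_width: 0.0183
grasp_force: 78.1
plate 0.8222798109054565 [0.25 0.  ] px
column 0.6835645437240601 [0.25 0.75] px
```

The head and plate haven't moved (under 1 px), and the pull holds steady at 10 N and 13 mm. I'm handing in.

```bash
python3 -c "from bench import close_job;print(close_job())"
```

```text
the job is handed in; nothing more can be done
None
```

I handed the job in with the cam lever pressed flat and the plunger drawn back about 13 mm (10 N steady pull), still gripping the knob; the last side-camera check showed no measurable shift of the head, and the judge's verdict was not shown.

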